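# Slide a battery pack past the spring catch of its charging cradle

## Task

Dock the grey battery pack in its charging cradle: with the fingertips press the red release bar well down so that the two steel catch pins sink below the pack, and keep it down while you push the pack over the pins until it is fully home against the end stop. Then let go, so that the pins spring up behind the pack. Only press and push: do not lift or tip the pack, and leave the handheld radio, the mug and the screwdriver where they are.

Things in the scene. Friction and masses are not known exactly. Their poses are not given: they have to be found in the camera images.
- cradle: Olive/steel charging cradle fixed to the bench, 265 x 124 mm, entry end at x=-155 mm, other end at +110. Origin: on the bench, on its centre line, under the catch pins. x: push direction; y: across; z: up. Two rails (top z=30 mm, 92 mm clear between, x -155 to +80) carry the pack between side walls (inner faces y=+-56, x -120 to +80, top z=43). Floor between rails z=5.
- end_stop (a point): Centre of the face that stops the pack, at cradle x=+80, z=47 mm: front of an olive block 63 mm high and 30 mm thick with brass contacts.
- battery: Loose dark grey pack, yellow label on top: 70 mm long (x), 108 wide (y), 34 high, about 0.75 kg. Origin: centre of underside; axes as the cradle's. Starts on the rails, origin at cradle x=-55 to -43 mm, front 8 to 20 mm short of the pin line. Its flat rear face (35 mm behind its origin, towards the entry end) is pushed. Fully home: front on the end stop, origin at cradle x=+45, rear face at +10.
- release_bar (a joint): Travel of the red release bar, m: 0 up (rest), grows as pressed straight down, 0.015 bottomed. Spring: about 2.5 N to start, 6 N at 10 mm, 8 N bottomed; springs back by itself. Rigid flat bar 44 mm wide on the cradle's centre line, cradle x=-150 to +20 mm, top z=28 when up, 16 when 12 mm down. Stays level wherever pressed.
- bar_press (a point): A good place to press: point on the bar's top and centre line, on its ribbed end behind the pack, at cradle x=-120 mm (30 to 42 mm behind the pack's rear face at the start); moves down with the bar. Most of the bar lies beneath the pack (2 mm below its underside) and is uncovered as the pack moves on, so a fingertip can slide along it, keeping it down, while pushing the pack.
- catch_pins (a point): Midpoint between the tops of the two steel catch pins (10 mm diameter, at cradle x=0, y=+-36 mm), fixed on a crossbar of the red bar and moving down with it. Bar up: they stand 8 mm above the pack's underside and block it. They clear it only when the bar is over 8 mm down: keep it 9 mm down or more (12 is good) all the while that the pack is over them.
- radio: Bystander: loose black handheld radio lying on its back, 115 x 56 x 34 mm plus a 55 mm stub aerial; origin: centre of the underside of its case.
- mug: Bystander: loose blue mug, 76 mm across, 85 mm high; origin: centre of its underside.
- screwdriver: Bystander: loose screwdriver with an orange handle lying on the bench, about 200 mm long along its x; origin on its underside.
There are look-alikes about, which are no part of the job. What is meant by the battery is not purple, and is the smaller of those in its own colour.

How it is judged:
On the way, in this order (a step that is already met when the one before it is completed fails the run):
1. the release bar is held at least 9 mm down while the pack is still short of the pins (value of joint release_bar above 0.009 m and x of battery in the frame of cradle below -0.036 m), for 0.1 s.
2. the pack is half-way over the pins with the bar still held down (value of joint release_bar above 0.0085 m and x of battery in the frame of cradle above 0 m), for 0.02 s.
At the end, for the whole second after the job is handed in: The pack rests level on the rails within 4 mm of the end stop, the release bar is back up (within 3 mm of rest) with its pins behind the pack, and the radio, mug and screwdriver are within 20 mm of where they stood (x of battery in the frame of cradle between 0.041 and 0.048 m and z of battery in the frame of cradle between 0.027 and 0.033 m and value of joint release_bar below 0.003 m and linear speed of battery below 0.01 m/s and distance of each of radio, mug, screwdriver from where it was at the start of the episode below 0.02 m); the robot touches nothing.
It fails at once if the bar comes up (less than 8.5 mm down) while the pack is over the pins (x of battery in the frame of cradle between -0.03 and 0.036 m and value of joint release_bar below 0.0085 m).
It fails at once if the pack is lifted more than 8 mm off the rails (z of battery in the frame of cradle above 0.038 m).
It fails at once if the pack is tipped (angle between battery's own z axis and vertical above 0.15 rad).
It fails at once if a bystander (radio, mug or screwdriver) is moved 20 mm or more (distance of any of radio, mug, screwdriver from where it was at the start of the episode above 0.02 m).
It also fails if it takes over 48 s, if anything falls off the work surface, if the arm or the gripper's body presses on something with over 40 N, if the wrist force passes 120 N, or if a joint passes its speed limit or range.

## Robot

A 6-joint arm with a two-finger parallel gripper is mounted at the origin on the work surface. World frame = base frame: x ahead of the robot, y to its left, z up, the work surface at z = 0. Lengths are in m, angles in rad, forces in N, time in s.
With the tool pointing down it reaches from about 0.35 to 1 m from the base axis. Payload 7.1 kg.
Tool frame: the origin (TCP) lies between the finger pads; the fingertips stand 22 mm ahead of it and the grasp point (between the pads) lies 3 mm ahead of it; x points along the fingers, y is the direction in which the jaws open and shut, and the axes are right-handed (so a half turn about x gives the same grasp; the last joint's range is limited). The gripper opens to 85 mm and grips with 20 to 120 N. Pads are 22 mm wide; open, the fingers measure 114 mm over their backs; the gripper's body (76 mm by 85 mm) begins 54 mm behind the grasp point. The pads swing forward as they close: fully open they stand 13 mm farther back than shut.
Start: joints at [-1.176, 0.423, 1.63, -0, 1.089, -0.019], TCP at [0.251, -0.572, 0.253] pointing down, gripper open.
Joint ranges: [-3, 3], [-0.9, 2.11], [0.09, 2.58], [-1.31, 4.45], [0.11, 2.69], [-2.54, 2.54]. Speed limits (rad/s): [2.39, 2.39, 3.01, 3.14, 3.14, 3.14].

## Interface

Orientations are given as a rotation vector (axis times angle).
In Python, from rig import manip gives the robot as it stands. The module is installed in compiled form; this text tells all that it offers. Calls block until the motion is done:
- manip.move_to(position, orientation): joint-space move of the TCP to a pose.
- manip.servo_line(position, orientation=None, rate=0.15): straight line of the TCP; orientation=None keeps the orientation; rate is the mean speed in m/s.
- manip.set_joints(angles): joint-space move.
- manip.command_gripper(opening, f_grip=None): finger opening in m; f_grip is the grip in N (None keeps the last); returns when the fingers have stopped.
- manip.hold(seconds).
- manip.solve_ik(position, orientation): joint angles nearest the present ones, or None.
- manip.camera(name): name is "scene" or "top"; returns a dict with "image" (480x640x3 uint8, red, green, blue), "fx", "fy", "cx", "cy" (pixels), "k1" (the pictures are not rectified: a ray, as slopes to the right and down, at radius r is drawn at 1 + k1 r^2 times it, then the intrinsics apply), "cam_to_world" (4x4, takes a point from camera to world coordinates). Camera axes: x right, y down, z forward; pixel columns grow to the right and rows downward; lengths in m; the calibration is good to about 2 mm. A picture is of the moment at which its call begins. There is no depth.
A pose or a line that the arm cannot do raises manip.IKError and nothing moves.
- manip.sign_off(): hands the job in, once; it reports no verdict.
Readings, each from a call of its own:
- manip.get_time(): time.
- manip.get_joint_positions(): joint angles.
- manip.get_joint_vel(): joint speeds.
- manip.get_tau(): joint torques, N m.
- manip.get_position(): TCP position.
- manip.get_ee_rot(): TCP orientation.
- manip.get_contact_force(): force on the tool from outside, world axes, zero at the start.
- manip.get_torque(): the same for the moment, N m.
- manip.get_width(): finger opening in m.
Only numpy, scipy, OpenCV 4.12 (cv2) and the standard library are available. Lean on these libraries where they do the work, as an engineer would, in place of code of your own. Each camera call takes 0.05 s, during which the arm holds its last target.

## Working session

There is one attempt and no reset: what is moved stays moved. The work goes in short steps, each a Python script; the robot and the scene stay as the last script left them, time stands still between calls to the robot, and variables do not carry over. Pictures are saved under pics/ and viewed, and the job is handed in when it is done.

```bash
mkdir -p pics; python3 - <<'E'
from rig import manip
import cv2,numpy as np,pickle
d={}
for n in("scene","top"):
    c=manip.camera(n);d[n]=c
    cv2.imwrite(f"pics/{n}0.png",c["image"][:,:,::-1])
    print(n,c["fx"],c["fy"],c["cx"],c["cy"],c["k1"]);print(np.round(c["cam_to_world"],4))
pickle.dump(d,open("c0.pkl","wb"))
print(manip.get_time(),manip.get_ee_rot(),manip.get_width(),manip.get_contact_force())
E
```

```text
scene 620.4111727580959 620.4111727580959 327.5586924320481 236.1254536783631 -0.13443885903051514
[[-0.4988  0.6552 -0.5673  1.2531]
 [ 0.8666  0.3674 -0.3377  0.2871]
 [-0.0128 -0.6601 -0.7511  0.9053]
 [ 0.      0.      0.      1.    ]]
top 447.0162806616152 447.0162806616152 319.61582209176265 239.92498818271886 -0.04244111497402948
[[ 0.0291 -0.9961  0.0838  0.536 ]
 [-0.9996 -0.0296 -0.0047 -0.0663]
 [ 0.0072 -0.0836 -0.9965  0.9915]
 [ 0.      0.      0.      1.    ]]
0.1 [ 1.99371101  0.41992097 -1.99424225] 0.08565264884837305 [-0.13449653 -0.22193141 -0.20214291]
```

View pics/scene0.png

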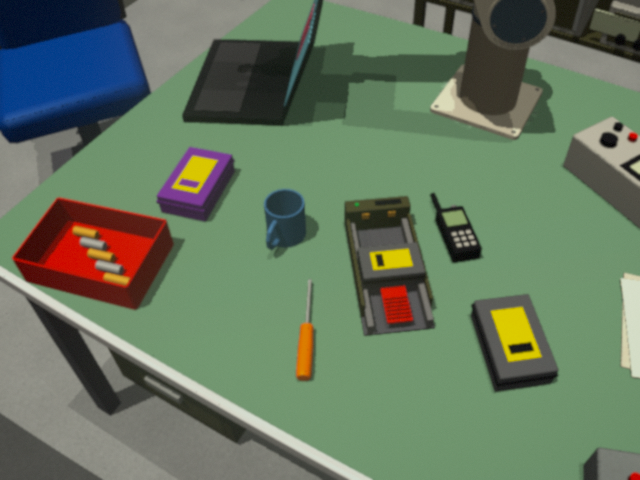

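View pics/top0.png

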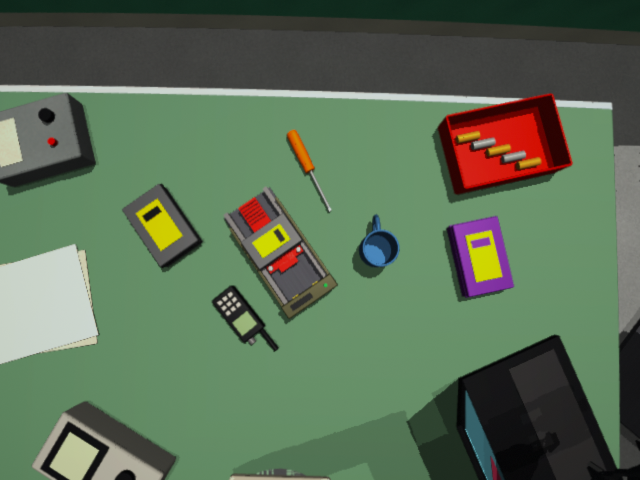

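Packs that could be meant, in top-view pixels: purple (480,257), large grey (162,226) and the smaller grey one on the cradle rails (270,240). The last fits: it isn't purple, it's the smaller of the greys, and it sits behind the pins. I'll confirm it in an enlarged crop.

```bash
python3 - <<'E'
import cv2,pickle,numpy as np
d=pickle.load(open("c0.pkl","rb"))
im=d["top"]["image"][170:335,205:355,::-1]
a=cv2.resize(im,None,fx=3.6,fy=3.6,interpolation=cv2.INTER_CUBIC)
im=d["scene"]["image"][185:345,330:450,::-1]
b=cv2.resize(im,None,fx=2,fy=3.7,interpolation=cv2.INTER_CUBIC)
cv2.imwrite("pics/crop_top.png",a)
E
```

```text
(no output)
```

View pics/crop_top.png

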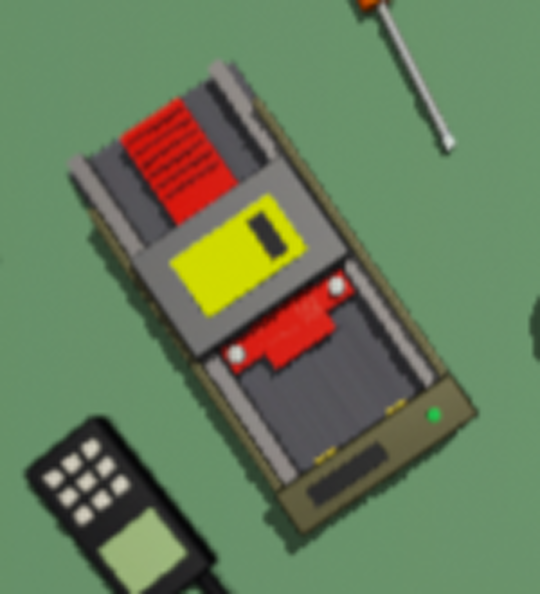

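The crop confirms it. The smaller grey pack (crop 240,255) lies on the rails, with the ribbed red bar behind it and the two pins (crop 236,354 and 337,286) ahead of it. Next I'll measure the cradle.

```bash
cat > h.py <<'E'
import numpy as np,cv2,pickle
def ray(c,uv):
    K=np.array([[c["fx"],0,c["cx"]],[0,c["fy"],c["cy"]],[0,0,1]])
    p=np.array(uv,float).reshape(-1,1,2)
    # radial k1 model = cv2 model
    q=cv2.undistortPointsIter(p,K,np.array([c["k1"],0,0,0,0]),None,None,(3,50,1e-10)).reshape(-1,2)
    T=c["cam_to_world"]
    return T[:3,3],np.c_[q,np.ones(len(q))]@T[:3,:3].T
def plane(c,uv,z):
    o,d=ray(c,uv);z=np.broadcast_to(z,len(d))
    return o+d*((z-o[2])/d[:,2])[:,None]
def project(c,P):
    T=np.linalg.inv(c["cam_to_world"])
    K=np.array([[c["fx"],0,c["cx"]],[0,c["fy"],c["cy"]],[0,0,1]])
    return cv2.projectPoints(np.asarray(P,float),cv2.Rodrigues(T[:3,:3])[0],T[:3,3],K,np.array([c["k1"],0,0,0,0]))[0].reshape(-1,2)
def rigid(m,w):
    mc,wc=m.mean(0),w.mean(0);H=(m-mc).T@(w-wc)
    th=np.arctan2(H[0,1]-H[1,0],H[0,0]+H[1,1])
    R=np.array([[np.cos(th),-np.sin(th)],[np.sin(th),np.cos(th)]])
    return th,wc-R@mc,R
E
python3 - <<'E'
from h import *
d=pickle.load(open("c0.pkl","rb"));c=d["top"]
f=lambda p:np.array(p)/3.6+np.array([205,170])-0.36
# label, crop px, cradle xy, z
pts=[((236,354),(0,-36),38),((337,286),(0,36),38),((475,411),(110,62),63),((303,535),(110,-62),63),
((122,137),(-150,-22),28),((182,98),(-150,22),28)]
uv=np.array([f(p[0]) for p in pts]);m=np.array([p[1] for p in pts])/1e3
w=plane(c,uv,np.array([p[2] for p in pts])/1e3)[:,:2]
print(np.round(w,4))
for s in(1,-1):
    mm=m*[1,s];th,t,R=rigid(mm,w);print(s,th,t,np.round((w-(mm@R.T+t))*1e3,1).tolist())
    if s==1: np.save("pose.npy",[th,*t]);Rg,tg=R,t
# handedness; pack: label & rear corners
k=plane(c,[f((135,255)),f((278,160)),f((348,248)),f((200,357))],.064)[:,:2]
print("pack corners cradle",np.round(((k-tg)@Rg)*1e3,1).tolist())
# check in the scene view
c=d["scene"]
P=[(x/1e3,y/1e3,z/1e3) for x,y,z in[(0,-36,38),(0,36,38),(110,62,63),(110,-62,63),(80,62,63),(80,-62,63),(-150,-22,28),(-150,22,28),(-155,-62,0),(-155,62,0)]]
W=[[*(Rg@np.array(p[:2])+tg),p[2]] for p in P]
uv=project(c,W);im=c["image"][:,:,::-1].copy()
im=cv2.resize(im[175:345,330:450],None,fx=3.5,fy=3.5,interpolation=cv2.INTER_CUBIC)
for u in uv: cv2.circle(im,tuple(int(x) for x in (u-[330,175]+.5)*3.5-.5),3,(255,0,255),1)
cv2.imwrite("pics/chk_scene.png",im)
E
```

```text
[[ 0.5531  0.0326]
 [ 0.5951 -0.0257]
 [ 0.524  -0.1084]
 [ 0.4506 -0.0121]
 [ 0.6821  0.1077]
 [ 0.707   0.0724]]
1 -2.512537209220624 [0.57451308 0.00322994] [[-0.3, 0.3], [-0.6, 0.1], [1.9, 3.2], [1.5, -0.7], [-0.8, -1.6], [-1.8, -1.3]]
-1 -2.517482470211212 [0.57447442 0.00328336] [[-42.4, 58.6], [41.7, -58.2], [75.0, -97.7], [-70.9, 99.3], [-27.0, 34.6], [23.6, -36.4]]
pack corners cradle [[-78.4, -50.9], [-77.7, 48.3], [-12.3, 53.1], [-8.3, -52.6]]
```

View pics/chk_scene.png

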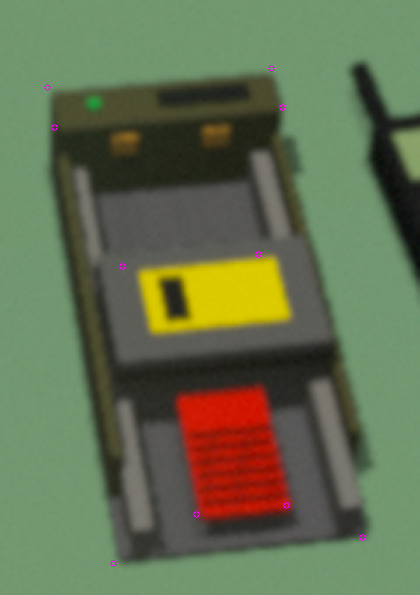

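```bash
cat >> h.py <<'E'
th,tx,ty=np.load("pose.npy")
Rc=np.array([[np.cos(th),-np.sin(th),0],[np.sin(th),np.cos(th),0],[0,0,1]]);tc=np.array([tx,ty,0])
def W(x,y,z): return Rc@np.array([x,y,z])/1e3+tc
def C(p): return (np.asarray(p)-tc)@Rc*1e3
def ori(s):
    X=np.array([0,0,-1.]);Y=s*Rc[:,1];Z=np.cross(X,Y)
    return cv2.Rodrigues(np.c_[X,Y,Z])[0].ravel()
E
python3 - <<'E'
from h import *
from rig import manip
for s in(1,-1): print(s,manip.solve_ik(W(-120,0,95),ori(s)),manip.solve_ik(W(0,0,35),ori(s)))
manip.command_gripper(0.0)
q=[(abs(np.array(manip.solve_ik(W(-120,0,95),ori(s)))[5]),s) for s in(1,-1) if manip.solve_ik(W(-120,0,95),ori(s)) is not None]
s=min(q)[1];np.save("s.npy",s);print(s)
manip.move_to(W(-120,0,150),ori(s))
manip.servo_line(W(-120,0,90),rate=.1)
manip.hold(.3)
print(manip.get_time(),C(manip.get_position()),manip.get_width(),manip.get_contact_force())
for n in("scene","top"):
    c=manip.camera(n);im=c["image"][:,:,::-1]
    u=project(c,[W(-60,0,40)])[0].astype(int)
    im=im[max(0,u[1]-85):u[1]+85,u[0]-100:u[0]+100]
    cv2.imwrite(f"pics/{n}1.png",cv2.resize(im,None,fx=3,fy=3,interpolation=cv2.INTER_CUBIC))
E
```

```text
1 [9.18942908e-02 6.86842039e-01 1.59071704e+00 4.44089210e-16
 8.64033570e-01 1.03363517e+00] [-1.50923497e-02  6.75473663e-01  1.83781694e+00  4.44089210e-16
  6.28302046e-01  9.26648533e-01]
-1 [ 9.18942908e-02  6.86842039e-01  1.59071704e+00 -4.44089210e-16
  8.64033570e-01 -2.10795748e+00] [-1.50923497e-02  6.75473663e-01  1.83781694e+00 -4.44089210e-16
  6.28302046e-01 -2.21494412e+00]
1
4.6583 [-120.31522808    0.19120627   90.68330891] -0.00026703034596349805 [-0.84262671  0.34943493  0.27951713]
```

View pics/scene1.png

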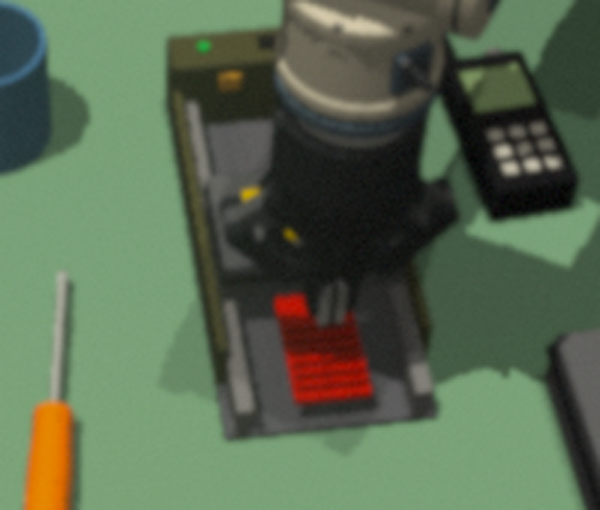

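View pics/top1.png

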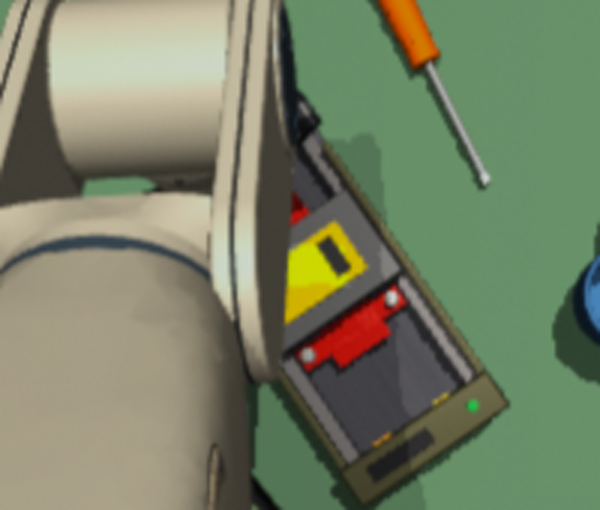

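```bash
python3 - <<'E'
from h import *
from rig import manip
manip.servo_line(W(-120,0,54),rate=.05)
f0=manip.get_contact_force()
z=54
while z>38:
    z-=1; manip.servo_line(W(-120,0,z),rate=.02); 
    f=manip.get_contact_force()-f0
    print(z,np.round(C(manip.get_position()),1),np.round(Rc.T@f,1))
    if f[2]>5.5: break
print(manip.get_time())
c=manip.camera("scene");im=c["image"][:,:,::-1]
u=project(c,[W(-60,0,40)])[0].astype(int)
cv2.imwrite("pics/scene2.png",cv2.resize(im[u[1]-85:u[1]+85,u[0]-100:u[0]+100],None,fx=3,fy=3,interpolation=cv2.INTER_CUBIC))
E
```

```text
53 [-1.201e+02  1.000e-01  5.330e+01] [ 1.2 -0.6 -0. ]
52 [-120.   -0.   52.] [-0.4 -0.   0. ]
51 [-119.9   -0.    50.9] [ 0.8 -0.6  0.6]
50 [-1.201e+02  1.000e-01  5.010e+01] [-0.4  0.8  0.9]
49 [-1.201e+02  1.000e-01  4.920e+01] [-0.1  0.1  2.4]
48 [-1.201e+02  1.000e-01  4.810e+01] [-0.9  0.9  2.2]
47 [-1.201e+02  1.000e-01  4.700e+01] [-0.5  0.2  3.4]
46 [-1.201e+02  1.000e-01  4.600e+01] [ 0.3 -0.1  4. ]
45 [-1.202e+02  1.000e-01  4.510e+01] [-0.5  0.9  5.1]
44 [-1.201e+02  1.000e-01  4.410e+01] [-1.   0.8  4.7]
43 [-1.202e+02  1.000e-01  4.310e+01] [-0.6  1.2  5.8]
8.375
```

View pics/scene2.png

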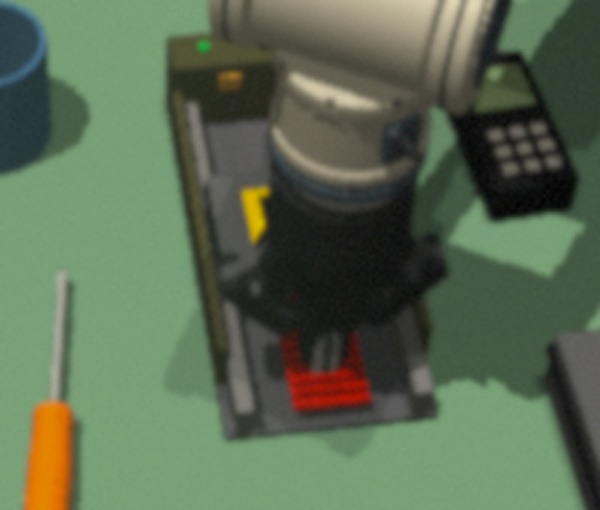

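```bash
python3 - <<'E'
from h import *
from rig import manip
manip.servo_line(W(-120,0,37),rate=.02);manip.hold(.3)
def rep():
    f=Rc.T@manip.get_contact_force();p=C(manip.get_position());print(np.round(p,1),np.round(f,1),round(manip.get_time(),2));return f,p
rep()
x=-120
while x<-14:
    x+=8; manip.servo_line(W(x,0,37),rate=.05); f,p=rep()
    if f[0]<-18 or p[2]>39: print("stop");break
E
```

```text
[-1.201e+02  1.000e-01  3.740e+01] [-0.3  0.6  7.9] 9.18
[-112.8    0.4   37.8] [-1.   0.6  6.2] 9.48
[-104.8    0.6   37.8] [-1.6  0.9  7.6] 9.79
[-96.8   0.6  37.8] [-2.   1.6  7.5] 10.1
[-89.9   0.9  38.2] [-4.4  0.9  6.9] 10.41
[-82.3   1.1  38.3] [-4.6  1.8  8. ] 10.72
[-74.3   1.1  38.3] [-6.2  0.6  7.4] 11.03
[-66.3   1.1  38.3] [-5.2  2.2  7.1] 11.33
[-58.3   1.2  38.3] [-6.   1.7  7.2] 11.64
[-50.3   1.2  38.3] [-5.4  2.   7.5] 11.95
[-42.3   1.2  38.3] [-5.6  1.8  6.9] 12.26
[-34.3   1.3  38.3] [-6.1  0.7  6.2] 12.57
[-26.3   1.3  38.2] [-6.   0.9  7.4] 12.88
[-18.3   1.3  38.2] [-6.4  1.   7.7] 13.18
[-10.2   1.4  38.2] [-4.8  1.2  7.6] 13.49
```

```bash
python3 - <<'E'
from h import *
from rig import manip
def rep():
    f=Rc.T@manip.get_contact_force();p=C(manip.get_position());print(np.round(p,1),np.round(f,1),round(manip.get_time(),2));return f,p
x=-9.
while x<14:
    x+=1; manip.servo_line(W(x,0,37),rate=.025); manip.hold(.05); f,p=rep()
    if f[0]<-16 or p[2]>39.5: print("stop");break
c=manip.camera("scene");im=c["image"][:,:,::-1]
u=project(c,[W(20,0,40)])[0].astype(int)
cv2.imwrite("pics/scene3.png",cv2.resize(im[u[1]-85:u[1]+85,u[0]-100:u[0]+100],None,fx=3,fy=3,interpolation=cv2.INTER_CUBIC))
c=manip.camera("top");im=c["image"][:,:,::-1]
u=project(c,[W(20,0,40)])[0].astype(int)
cv2.imwrite("pics/top3.png",cv2.resize(im[u[1]-85:u[1]+85,u[0]-100:u[0]+100],None,fx=3,fy=3,interpolation=cv2.INTER_CUBIC))
E
```

```text
[-10.2   1.4  38.1] [-5.8  2.7  6.7] 13.79
[-9.6  1.4 38.1] [-6.3  0.9  5.5] 14.09
[-8.9  1.4 38.2] [-7.9  1.1  5.3] 14.39
[-7.9  1.4 38.2] [-8.   1.1  5.6] 14.69
[-6.9  1.4 38.2] [-7.7  0.9  5.6] 14.99
[-5.9  1.4 38.2] [-7.   0.2  5.7] 15.29
[-4.9  1.3 38.2] [-7.6  1.2  7.1] 15.59
[-3.9  1.4 38.2] [-8.7  0.   6.6] 15.89
[-3.6  1.4 38.3] [-10.3  -0.    4.9] 16.19
[-3.5  1.4 38.4] [-15.9  -1.6   4.4] 16.49
[-3.5  1.5 38.6] [-19.   -3.5   2.5] 16.79
stop
```

View pics/scene3.png

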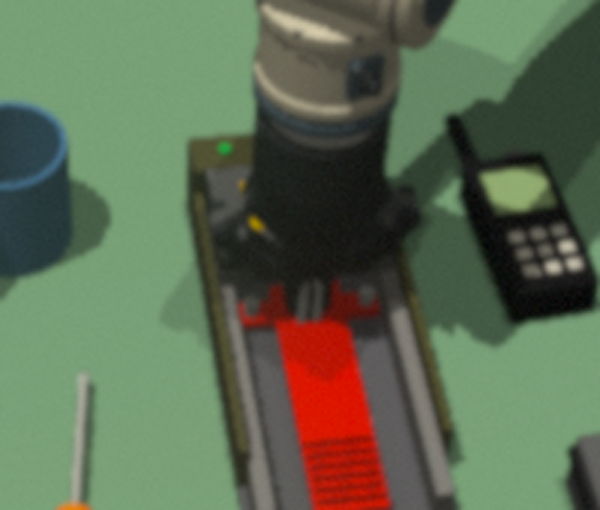

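View pics/top3.png

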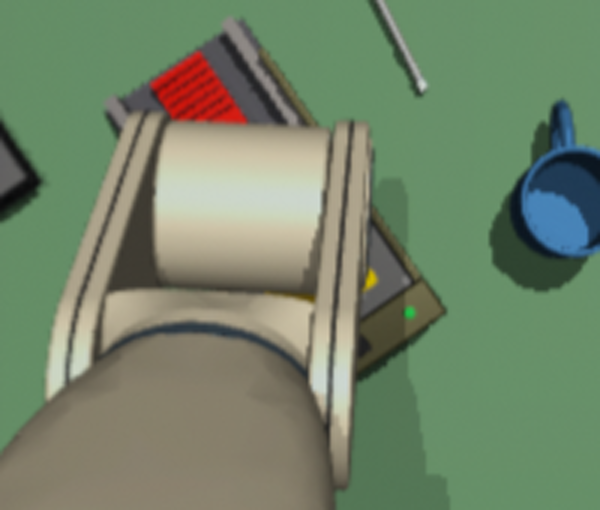

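```bash
python3 - <<'E'
from h import *
from rig import manip
def rep():
    f=Rc.T@manip.get_contact_force();p=C(manip.get_position());print(np.round(p,1),np.round(f,1),round(manip.get_time(),2))
manip.servo_line(W(-7,0,37),rate=.02);manip.hold(.1);rep()
manip.servo_line(W(-9,0,37),rate=.02);manip.hold(.1);rep()
manip.servo_line(W(-9,0,60),rate=.04);rep()
manip.servo_line(W(-9,0,200),rate=.12);rep()
manip.set_joints([-1.176, 0.423, 1.63, -0, 1.089, -0.019]);manip.hold(.2);print(manip.get_time())
d={}
for n in("scene","top"):
    c=manip.camera(n);d[n]=c;im=c["image"][:,:,::-1]
    u=project(c,[W(20,0,40)])[0].astype(int)
    cv2.imwrite(f"pics/{n}4.png",cv2.resize(im[u[1]-85:u[1]+85,u[0]-100:u[0]+100],None,fx=3,fy=3,interpolation=cv2.INTER_CUBIC))
    print(n,u-[100,85])
pickle.dump(d,open("c4.pkl","wb"))
E
```

```text
[-6.1 -0.1 37. ] [3.  1.9 6.8] 17.59
[-7.6 -0.4 36.8] [3.9 0.7 7.3] 17.94
[-8.9 -0.2 59.8] [ 0.4 -0.9  0.1] 18.67
[ -8.6  -0.3 199.1] [-0.2  0.6 -0.1] 19.98
22.5667
scene [282 155]
top [189 181]
```

View pics/scene4.png

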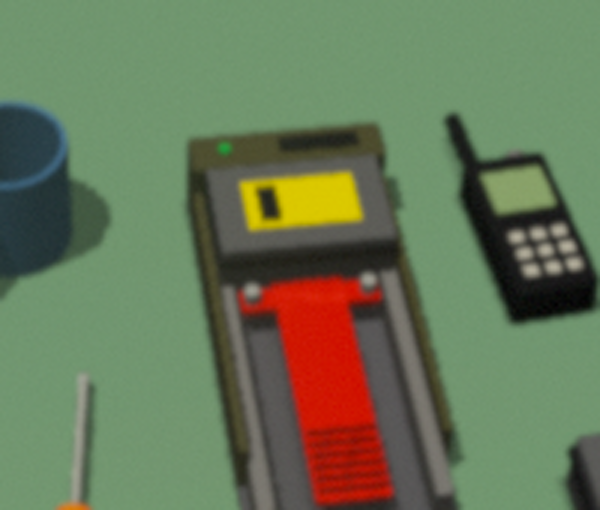

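View pics/top4.png

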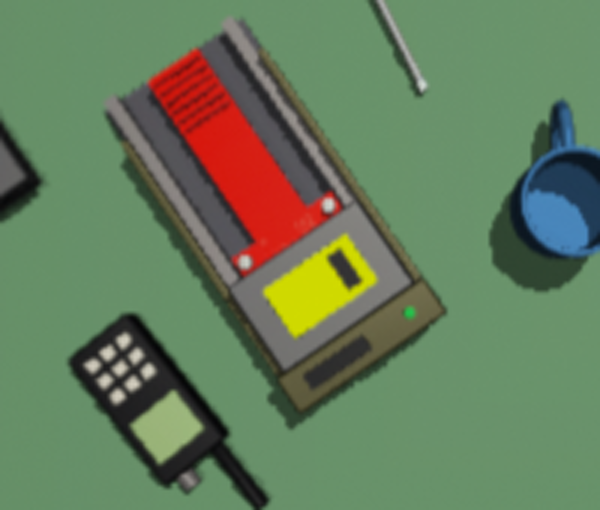

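The views show the pack flush against the end stop (top crop 325,290, no gap and no contacts visible) and the pins up behind it (245,262 and 328,205). I'll do one numeric check, then hand in.

```bash
python3 - <<'E'
from h import *
from rig import manip
a=pickle.load(open("c0.pkl","rb"))["top"];b=pickle.load(open("c4.pkl","rb"))["top"]
for c,o in((a,-45),(b,45)):
    r=c["image"][170:335,205:355].astype(int);m=((r[...,0]>150)&(r[...,1]>150)&(r[...,2]<90)).astype(np.uint8)
    n,l,s,ce=cv2.connectedComponentsWithStats(m);i=1+s[1:,4].argmax()
    print("label in cradle mm",np.round(C(plane(c,[ce[i]+[205,170]],.0645)[0]),1))
f=lambda p:np.array(p)/3-.33+[189,181]
print("rear corners",[np.round(C(plane(b,[f(p)],.064)[0]),1) for p in((230,287),(353,204))],"front",[np.round(C(plane(b,[f(p)],.064)[0]),1) for p in((282,373),(413,282))])
D=np.abs(a["image"].astype(int)-b["image"]).max(2)
for n,(x,y,w,h) in dict(radio=(208,282,38,58),mug=(355,212,48,58),driver=(285,128,50,85)).items(): print(n,"changed px",int((D[y:y+h,x:x+w]>60).sum()))
manip.sign_off();print(manip.get_time())
E
```

```text
label in cradle mm [-44.8  -4.   64.5]
label in cradle mm [44.9 -3.2 64.5]
rear corners [array([ 10.7, -52.4,  64. ]), array([11.1, 49.8, 64. ])] front [array([ 79.7, -55.8,  64. ]), array([79. , 53.7, 64. ])]
radio changed px 0
mug changed px 0
driver changed px 0
the job is handed in; nothing more can be done
the job is handed in; nothing more can be done
```

I docked the pack and handed the job in; no verdict is reported, but all my last checks agree that it is fully home. I pressed the release bar about 12–13 mm down with the closed fingertips, slid along it pushing the pack over the pins, and stopped when the push force rose to 19 N with no further motion. The bar was never less than about 11 mm down while the pack crossed the pins. I then backed off a few millimetres, lifted clear and returned to the start pose at 22.6 s.

- **Pack position:** the label moved from x = -44.8 to +44.9 mm in the cradle frame. The rear edge now measures about +11 mm and the front about +79.5 mm, against +10 and +80 when home.
- **Bar and pins:** both pins are visibly up behind the pack and the bar is clear of the fingers. I judged this from the pictures and did not measure the bar's travel.
- **Bystanders:** no changed pixels at the radio, mug or screwdriver between the first and last top views.
- **Disagreement:** my cradle fit was off by up to about 3.7 mm at the end block. The pack met the stop about 2.5 mm before the position the fit predicted, so I relied on the force rise to find the end.

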